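Show a calligraphy brush to the counter camera

TASK

A customer on a video call wants to see the brush with the red handle: draw it straight up out of the brush stand until its capped tip is clear of the stand, then turn it so that the tip points straight into the lens of the counter camera, with the end of the cap on the lens's axis about 12 cm in front of the lens. Keep hold of it there: the program finishes while the gripper holds the brush still, raised in front of the lens and touching nothing else. Leave the other brushes in the stand and do not disturb the camera or anything else on the counter.

Things in the scene. Friction and masses are not known exactly. Their poses are not given: they have to be found in the camera images.
- brush_red: Target: upright brush with red handle, hanging by its brass collar in a hole of the stand; 50 to 100 g. Origin on its axis at the collar's underside, on the stand's top plate; +z up the handle. Collar 32 mm diameter, 8 mm high; straight round handle 18 mm diameter from z = 8 to 99 mm, end at 105; below, cream tuft in a hard clear cap, 20 mm diameter, to z = -70 mm.
- brush_red_tip (a point): Centre of the flat end of the clear cap on the tuft of the red-handled brush (z = -70 mm in the brush frame); same axes as the brush.
- stand: Fixed dark wooden stand, 90 (x) by 250 (y) mm; origin on the counter under its centre. Top plate 70 mm wide, 14 thick, upper face at z = 110 mm, four 24 mm holes at y = -90, -30, 30, 90 mm, x = 0, one brush in each, any order. End posts at y = -122 and 122 reach z = 122. Brush handles reach z = 215, caps hang to z = 40.
- cam_foot: Fixed counter video camera: round dark foot, 100 mm diameter, with yoke, black head and white ring light 90 mm across; about 120 mm high. Origin on the counter under the foot's centre. It looks up and back towards the robot (-x), optical axis 33 to 47 degrees from vertical; the head sits in a stiff hinge.
- lens (a point): Centre of the camera's lens glass, in the middle of the white ring light, about 100 mm above the counter. Its +z axis is the camera's optical axis, pointing out of the lens (upwards and towards the robot); y is level.
- show_point (a point): Imaginary point on the camera's optical axis, 120 mm out from the lens (same axes as lens): where the tip of the cap should be shown.
- brush_black: Black-handled brush, same size and shape as the red-handled one, must stay in its hole; origin at the underside of its brass collar, z up its handle
- brush_bamboo: Pale bamboo-handled brush, same size and shape as the red-handled one, must stay in its hole; origin at the underside of its brass collar, z up its handle
- brush_blue: Blue-handled brush, same size and shape as the red-handled one, must stay in its hole; origin at the underside of its brass collar, z up its handle
- inkstone: Bystander: loose dark stone slab with a shallow well, 90 x 130 x 24 mm, origin under its centre.
- ink_bottle: Bystander: loose dark ink jar, 48 mm diameter, 85 mm high, origin under its centre.
- seal: Bystander: loose amber stone seal, 26 x 26 mm, 68 mm high with its ball top, origin under its centre.
- paperweight: Bystander: loose brass bar lying flat, 30 x 160 x 14 mm with a small bead on top (24 mm), origin under its centre.
- figure: Bystander: loose jointless wooden artist's figure standing on a round base of 90 mm diameter, 250 mm high, origin under its base.
There are look-alikes about, which are no part of the job. What is shaped like the cam_foot but blue or purple is not meant.

How it is judged:
By the outcome, as a careful person would: the job done as asked, in the order asked, and still so for the second after the job is handed in, while the arm keeps its last pose, push and grip.
It also fails if it takes over 35 s, if anything falls off the work surface, if the arm or the gripper's body presses on something with over 40 N, if the wrist force passes 120 N, or if a joint passes its speed limit or range.

ROBOT

A 6-joint arm with a two-finger parallel gripper is mounted at the origin on the work surface. World frame = base frame: x ahead of the robot, y to its left, z up, the work surface at z = 0. Lengths are in mm, angles in rad, forces in N, time in s.
With the tool pointing down it reaches from about 325 to 775 mm from the base axis. Payload 9.3 kg.
Tool frame: the origin (TCP) lies at the very end of the fingers, on their centre line; the grasp point (between the pads) lies 19 mm behind it; z points along the fingers, y is the line along which they close (so a half turn about z gives the same grasp; the last joint's range is limited). The gripper opens to 85 mm and grips with 20 to 120 N. Pads are 22 mm wide; open, the fingers measure 114 mm over their backs; the gripper's body (76 mm by 85 mm) begins 54 mm behind the grasp point. The pads swing forward as they close: fully open they stand 13 mm farther back than shut.
Start: joints at [1.12, 0.259, 0.021, 1.334, 0, 1.418], TCP at [161.381, 525.788, 231.279] pointing down, gripper open.
Joint ranges: [-3.04, 3.04], [-0.91, 1.82], [-1.04, 1.36], [-1.92, 1.95], [-1.52, 1.45], [-3.14, 3.14]. Speed limits (rad/s): [2.22, 2.22, 2.79, 3.14, 3.14, 3.14].

INTERFACE

Orientations are given as a unit quaternion [x, y, z, w].
In Python, from cell import ctrl, cams, workorder gives the robot as it stands.
- The arm moves only by the tool carry_out, never from a script. Its argument "steps" is a list that holds one entry, the list of rows, each a list of 5 numbers: the closure, from -1 (fully open) to 1 (shut), then the shift along the tool's x, y, z in mm, then the turn about the tool's z in rad. In form: [[[gripper, x, y, z, twist], ...]]. A call has 1 to 12 rows; each row is the pose to reach, as a shift and turn from the pose commanded when the call began, along the tool's axes at that moment; what a row does not reach only later rows make up. A row lasts 1/10 s, in which the tool goes at most 50 mm and 8.59 degrees, less where a joint would pass 70% of its speed; a pose out of reach is approached as far as the arm can. A call with a gripper value outside its range is refused whole. The fingers move at their own pace and stop on an object; "force" is the grip in N (left out, the last holds). Time passes only in rows, so rows that repeat a pose let the fingers close. It gives the time, the measured TCP pose, the force, the opening and the grip force at its end, in the units of the state.
- ctrl.state(): the state, without advancing time (a new reading comes with each control period).
- cams.get_image(name): name is "scene" or "top" or "wrist"; returns a dict with "image" (420x560x3 uint8, red, green, blue), "intrinsics" (3x3 intrinsics, pixels), "k1" (the pictures are not rectified: a ray, as slopes to the right and down, at radius r is drawn at 1 + k1 r^2 times it, then the intrinsics apply), "R" (3x3) and "t" (3): a world point X has camera coordinates R X + t; the wrist camera has in their place "T_tool_cam" (4x4, takes a point from camera to tool coordinates, whose origin is the TCP and whose axes are the flange's). Camera axes: x right, y down, z forward; pixel columns grow to the right and rows downward; lengths in mm; the calibration is good to about 2 mm. A picture is of the moment at which its call begins: read the wrist's pose just before it. There is no depth.
- workorder.sign_off(): hands the job in; it is judged then, once.
Trained networks look in a picture, given as the dict that the camera call returned (one of the last four; its "shot" number tells which), for a name from the list of things; names that differ only in an ending like _2 or _b are one class to them, and where a whole thing is asked for, a point or a joint stands for the part that bears it (a point fixed in the world has none). Each returns a list of dicts, best first, with "score" (0 to 1); they miss things now and then, are a little off and sometimes report something else, mostly with a low value. They report only what shows in the picture. A call takes as long as a camera call. They do not tell look-alikes from the thing itself.
- cams.regions_of(picture, label): "mask" (420x560 bool, what is visible of it) and "pixel" ([row, column] in pixels, amid what is visible of it).
The state is a dict: "clock": time; "qpos": joint angles; "joint_velocities": joint speeds; "tau": joint torques, N m; "tcp_pos": TCP position; "tcp_rot": TCP orientation; "ft_force": force on the tool from outside, world axes, zero at the start; "torque": the same for the moment, N m; "opening": finger opening in mm; "grasp_force": force on a finger pad.
Only numpy, scipy, OpenCV 4.12 (cv2) and the standard library are available. Lean on these libraries where they do the work, as an engineer would, in place of code of your own. Each camera call takes 0.05 s, during which the arm holds its last target. There are 200 camera calls.

## Working session

There is one attempt and no reset: what is moved stays moved. The work goes in short steps, Python scripts to look and compute and a tool call to move; the robot and the scene stay as the last step left them, time stands still between calls to the robot, and variables do not carry over. Pictures are saved under pics/ and viewed, at most 10 in all, crops included, and the job is handed in when it is done.

Besides the shell and the picture viewer there is one more tool, called as a command line: name --argument value ..., lists and objects as JSON in quotes. carry_out: Moves the arm, as the interface text tells. Its arguments: {"type":"object","properties":{"steps":{"type":"array","items":{"type":"array","items":{"type":"array","items":{"type":"number"}}}},"force":{"type":"number"}},"required":["steps"]}

```bash
mkdir -p pics; ls; cat > h.py <<'E'
import numpy as np, cv2
from cell import ctrl, cams, workorder
from scipy.spatial.transform import Rotation as Ro
def save(im,n): cv2.imwrite('pics/'+n,cv2.cvtColor(im['image'],cv2.COLOR_RGB2BGR))
def cam(im,st=None):
    if 'R' in im: return np.array(im['R']),np.array(im['t'])
    T=np.array(im['T_tool_cam']); Rt=Ro.from_quat(st['tcp_rot']).as_matrix()
    Rw=Rt@T[:3,:3]; c=Rt@T[:3,3]+st['tcp_pos']
    return Rw.T,-Rw.T@c
def ray(im,px,st=None):  # px=[row,col]
    R,t=cam(im,st);K=np.array(im['intrinsics']);k=im['k1']
    d=np.linalg.inv(K)@[px[1],px[0],1]; u=d[:2].copy()
    for _ in range(20): u=d[:2]/(1+k*(u@u))
    v=R.T@np.r_[u,1]; return -R.T@t, v/np.linalg.norm(v)
def onz(im,px,z,st=None):
    c,v=ray(im,px,st); return c+v*(z-c[2])/v[2]
def proj(im,X,st=None):
    R,t=cam(im,st);K=np.array(im['intrinsics']);p=R@X+t;u=p[:2]/p[2];u=u*(1+im['k1']*(u@u))
    q=K@np.r_[u,1];return q[1],q[0]
def tri(rs):
    A=0;b=0
    for c,v in rs:
        P=np.eye(3)-np.outer(v,v);A=A+P;b=b+P@c
    x=np.linalg.solve(A,b);return x,[np.linalg.norm((np.eye(3)-np.outer(v,v))@(x-c)) for c,v in rs]
E
cat > a.py <<'E'
from h import *
st=ctrl.state();print(st)
I={n:cams.get_image(n) for n in('scene','top')}
for n,im in I.items():
    save(im,n+'0.png');R,t=cam(im);print(n,-R.T@t,R[2],im['intrinsics'],im['k1'])
    for l in['brush_red','brush_black','brush_bamboo','brush_blue','stand','cam_foot','lens','inkstone','ink_bottle','seal','paperweight','figure']:
        for r in cams.regions_of(im,l)[:3]:
            ys,xs=np.nonzero(r['mask']);print(n,l,round(r['score'],2),np.round(r['pixel']),ys.min(),ys.max(),xs.min(),xs.max(),'z0:',np.round(onz(im,r['pixel'],0)[:2]))
E
python3 a.py
```

```text
pics
{'clock': 0.0, 'qpos': array([ 1.12040570e+00,  2.59202198e-01,  2.07332790e-02,  1.33369136e+00,
       -2.57106053e-05,  1.41820254e+00]), 'joint_velocities': array([-1.10867325e-03, -1.08613115e-03,  3.18265829e-05, -1.41241937e-04,
       -3.31624316e-05,  3.22360079e-04]), 'tau': array([ 5.38409586e-04, -5.55641127e+01,  3.44535542e+01,  1.36722863e-02,
       -1.11367553e-04, -1.06982046e-05]), 'tcp_pos': array([161.25885782, 525.52497938, 230.64952037]), 'tcp_rot': array([ 1.48348791e-01,  9.88934867e-01, -6.55031784e-04, -1.90234008e-04]), 'ft_force': array([-0.30828481,  0.10369901,  0.46539838]), 'torque': array([-0.02776392, -0.04839532, -0.01280638]), 'grasp_force': 0.0, 'opening': 85.2829721700604}
scene [1146.86683227   58.63213374  892.24278541] [-0.60835774 -0.12318809 -0.78404436] [[379.57723159   0.         279.14976061]
 [  0.         379.57723159 207.14472306]
 [  0.           0.           1.        ]] -0.029131743151115004
scene brush_red 0.55 [194. 378.] 176 221 370 387 z0: [342. 207.]
scene brush_red 0.4 [284. 468.] 248 320 435 501 z0: [603. 452.]
scene br
[... 1633 characters left out ...]
z0: [485. 168.]
top cam_foot 0.73 [172. 366.] 153 186 350 384 z0: [ 708. -317.]
top cam_foot 0.71 [217. 356.] 202 234 341 378 z0: [ 569. -280.]
top cam_foot 0.63 [163. 321.] 145 179 303 337 z0: [ 738. -177.]
top lens 0.82 [210. 301.] 196 223 286 315 z0: [ 592. -112.]
top lens 0.82 [213. 362.] 204 230 347 377 z0: [ 581. -299.]
top lens 0.8 [165. 366.] 153 181 355 384 z0: [ 731. -319.]
top inkstone 0.79 [160. 227.] 142 177 202 248 z0: [753. 113.]
top ink_bottle 0.58 [250. 409.] 242 259 395 418 z0: [ 463. -443.]
top seal 0.46 [196. 397.] 192 202 391 404 z0: [ 629. -412.]
top paperweight 0.69 [257. 343.] 250 260 317 369 z0: [ 445. -237.]
top figure 0.82 [184. 125.] 172 202 97 146 z0: [685. 433.]
```

```bash
python3 -c "
import cv2
a=cv2.imread('pics/scene0.png')[160:330,130:410];cv2.imwrite('pics/s1.png',cv2.resize(a,(784,476),interpolation=cv2.INTER_CUBIC))
a=cv2.imread('pics/top0.png')[130:290,150:420];cv2.imwrite('pics/t1.png',cv2.resize(a,(783,464),interpolation=cv2.INTER_CUBIC))"
```

```text
(no output)
```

View pics/s1.png

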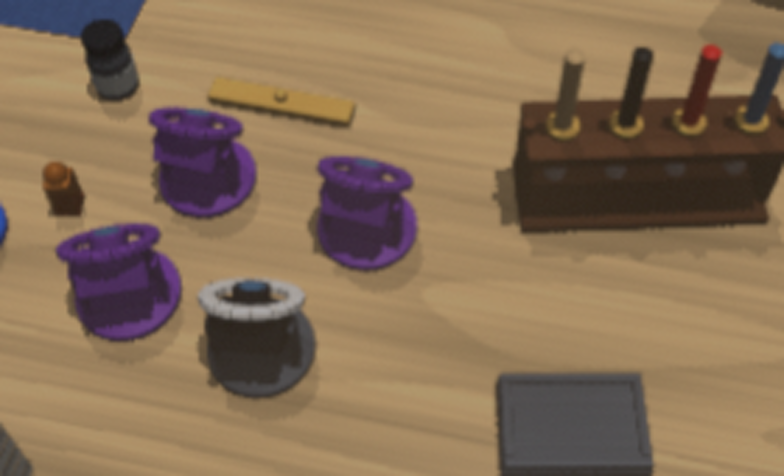

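View pics/t1.png

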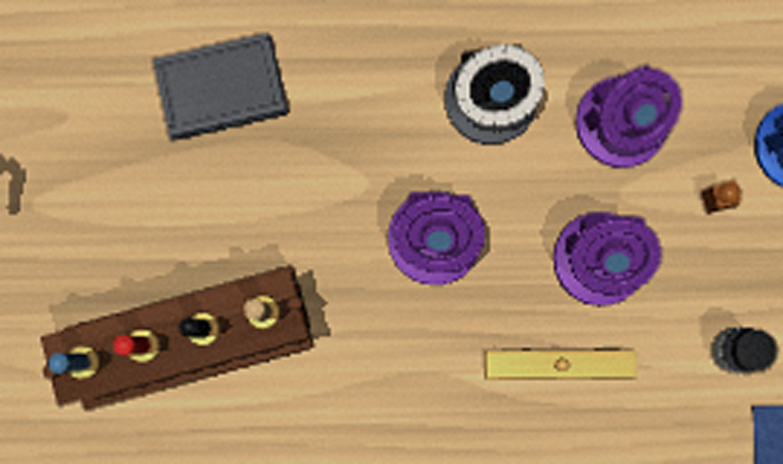

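Red is third from the left in the stand, at scene (186, 384). The real camera is the white-ringed one: scene about (267, 220), top about (161, 322). Next I'll fit the stand pose and the lens.

```bash
cat > b.py <<'E'
from h import *
from scipy.optimize import least_squares
I={n:cams.get_image(n) for n in('scene','top')}
obs=[]
for n,im in I.items():
    for l,s in zip(['brush_bamboo','brush_black','brush_red','brush_blue'],[-90,-30,30,90]):
        C=[r for r in cams.regions_of(im,l) if (n=='top' and 230<r['pixel'][0]<262 and r['pixel'][1]<260) or (n=='scene' and 180<r['pixel'][0]<215 and 320<r['pixel'][1]<415)]
        if C:
            ys,xs=np.nonzero(C[0]['mask']); obs.append((im,s,(ys.mean(),xs.mean()),n,l))
def f(p,full=False):
    out=[]
    for im,s,px,n,l in obs:
        x=p[0]-s*np.sin(p[2]);y=p[1]+s*np.cos(p[2])
        a=np.array(proj(im,[x,y,118.]));b=np.array(proj(im,[x,y,212.]));d=b-a;L=np.linalg.norm(d);d/=L
        e=np.array(px)-a; out+= [d[0]*e[1]-d[1]*e[0], .3*(e@d-L*.5)]
    return np.array(out)
r=least_squares(f,[480,160,.25],loss='soft_l1');print(r.x,np.round(f(r.x),1))
x,y,a=r.x; print('red',x-30*np.sin(a),y+30*np.cos(a))
# colour check of red end
for n,im in I.items():
    g=im['image'].astype(int);m=(g[...,0]>110)&(g[...,1]<60)&(g[...,2]<70)
    print(n,np.argwhere(m).mean(0),m.sum(),[np.round(proj(im,[x-30*np.sin(a),y+30*np.cos(a),z])) for z in(118,215)])
# ring
def white(im,c,w=28):
    g=im['image'].astype(int);m=(g.min(2)>125)&(np.ptp(g,axis=2)<35);k=np.zeros_like(m);k[c[0]-w:c[0]+w,c[1]-w:c[1]+w]=1;m&=k.astype(bool)
    cs,_=cv2.findContours(m.astype(np.uint8),cv2.RETR_EXTERNAL,cv2.CHAIN_APPROX_NONE);c=max(cs,key=len)
    return m,c
ra=[]
E={}
for n,c in(('scene',(267,220)),('top',(161,322))):
    m,ct=white(I[n],c);e=cv2.fitEllipse(cv2.convexHull(ct));E[n]=ct;print(n,m.sum(),e);ra.append(ray(I[n],(e[0][1],e[0][0])))
    h=cams.regions_of(I[n],'lens')
c,res=tri(ra);print('ring centre',c,res)
E
python3 b.py
```

```text
[4.87194100e+02 1.54004267e+02 2.61114744e-01] [-0.3 -1.2 -0.4 -1.3  0.2 -1.2  0.  -1.3  0.3 -0.5  0.1 -0.5  0.3 -0.6
  0.  -0.7]
red 479.44937027353393 182.98735103429186
scene [318.2994012  212.81886228] 668 [array([203., 376.]), array([178., 384.])]
top [ 97.8681672  255.32958199] 622 [array([249., 198.]), array([249., 192.])]
scene 214 ((219.07525634765625, 265.6832275390625), (14.170604705810547, 36.837337493896484), 90.14932250976562)
top 349 ((322.01214599609375, 158.9648895263672), (26.90611457824707, 30.526063919067383), 66.44094848632812)
ring centre [ 731.53005768 -170.78580678   92.64145763] [np.float64(0.25289589555874137), np.float64(0.2528958955587394)]
```

carry_out --steps '[[[-1, -40, -23, -25, 0.14], [-1, -80, -46, -25, 0.28], [-1, -121, -70, -25, 0.42], [-1, -162, -94, -25, 0.56], [-1, -202, -117, -25, 0.7], [-1, -243, -141, -25, 0.84], [-1, -283, -164, -25, 0.95], [-1, -324, -188, -25, 1.013], [-1, -364, -211, -25, 1.013], [-1, -404.7, -234.4, -25, 1.013], [-1, -404.7, -234.4, -25, 1.013], [-1, -404.7, -234.4, -25, 1.013]]]'

```text
clock: 3.1
tcp_pos: [480.0, 182.0, 255.9]
tcp_rot: [0.611, 0.792, -0.0, -0.0]
ft_force: [-0.6, -0.7, 0.0]
opening: 85.6
grasp_force: 0.0
```

```bash
cat > c.py <<'E'
from h import *
st=ctrl.state();im=cams.get_image('wrist');save(im,'w1.png')
R,t=cam(im,st);print(st['clock'],st['tcp_pos'],st['tcp_rot'],st['qpos']);print(Ro.from_quat(st['tcp_rot']).as_matrix());print('cam',-R.T@t,R[2])
for l in['brush_red','brush_black','brush_blue','brush_bamboo']:
    for r in cams.regions_of(im,l)[:2]: ys,xs=np.nonzero(r['mask']);print(l,r['score'],r['pixel'],ys.min(),ys.max(),xs.min(),xs.max())
for z in(118,215):print(proj(im,[479.4,183,z],st))
E
python3 c.py
```

```text
3.1 [480.01089726 181.99378842 255.92973114] [ 6.10507155e-01  7.92010637e-01 -2.33802522e-04 -3.30635312e-04] [ 1.98708648e-01  1.90038008e-01 -7.25161076e-03  1.37429341e+00
  1.92446637e-04  1.51211024e+00]
[[-2.54561808e-01  9.67056167e-01 -8.09209594e-04]
 [ 9.67056477e-01  2.54561918e-01  3.33622780e-05]
 [ 2.38257143e-04 -7.74058617e-04 -9.99999672e-01]]
cam [458.42202287 261.87438586 398.80630333] [ 0.07846355 -0.30666473 -0.948578  ]
brush_red 0.56 [210.7, 273.9] 177 248 258 291
brush_black 0.64 [281.3, 274.9] 243 323 258 290
brush_black 0.4 [346.9, 273.1] 294 373 261 288
brush_blue 0.8 [132.7, 274.2] 110 155 258 292
brush_blue 0.37 [261.3, 455.1] 219 308 413 497
(np.float64(196.86725485357573), np.float64(278.8713310820112))
(np.float64(239.44207269078242), np.float64(279.02368174024036))
```

View pics/w1.png

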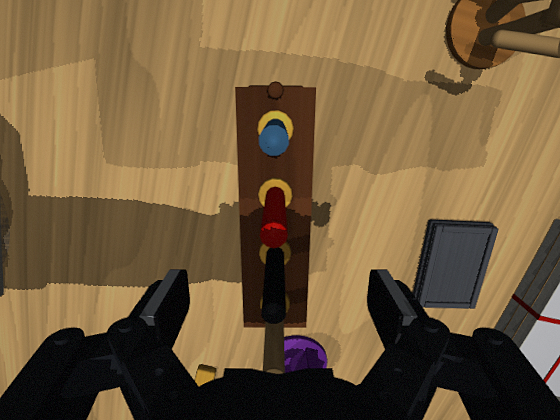

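The red handle end is at (234, 274), with the fingers centred near column 277. Only a small correction is needed, so I'll descend and grip.

carry_out --steps '[[[-1, 2, -1.5, 30, 0], [-1, 2, -1.5, 60, 0], [-1, 2, -1.5, 85, 0], [-1, 2, -1.5, 95, 0], [0, 2, -1.5, 95, 0], [1, 2, -1.5, 95, 0], [1, 2, -1.5, 95, 0], [1, 2, -1.5, 95, 0], [1, 2, -1.5, 95, 0], [1, 2, -1.5, 95, 0], [1, 2, -1.5, 95, 0], [1, 2, -1.5, 95, 0]]]' --force 50

```text
clock: 4.55
tcp_pos: [477.8, 184.5, 161.8]
tcp_rot: [0.609, 0.793, 0.0, 0.0]
ft_force: [0.2, -0.4, 5.6]
opening: 16.8
grasp_force: 49.0
```

carry_out --steps '[[[1, 0, 0, -10, 0], [1, 0, 0, -22, 0], [1, 0, 0, -35, 0], [1, 0, 0, -48, 0], [1, 0, 0, -61, 0], [1, 0, 0, -74, 0], [1, 0, 0, -87, 0], [1, 0, 0, -100, 0], [1, 0, 0, -112, 0], [1, 0, 0, -120, 0], [1, 0, 0, -120, 0]]]'

```text
clock: 5.65
tcp_pos: [477.9, 184.6, 282.5]
tcp_rot: [0.609, 0.793, 0.001, 0.001]
ft_force: [-0.3, 0.2, -0.4]
opening: 17.0
grasp_force: 48.8
```

```bash
cat > d.py <<'E'
from h import *
import sys
im=cams.get_image('scene');st=ctrl.state();print(st['clock'],st['tcp_pos'],Ro.from_quat(st['tcp_rot']).as_matrix(),st['qpos'],st['opening'],st['grasp_force'],st['ft_force'])
r,c=map(int,proj(im,st['tcp_pos']))
g=im['image'][max(0,r-90):r+120,max(0,c-120):c+160];cv2.imwrite('pics/'+sys.argv[1],cv2.resize(cv2.cvtColor(g,cv2.COLOR_RGB2BGR),None,fx=2.7,fy=2.7,interpolation=cv2.INTER_CUBIC));print(r-90,c-120)
E
python3 d.py l1.png
```

```text
5.7 [477.70448148 184.54468991 281.66235179] [[-2.57046526e-01  9.66398732e-01  7.58006293e-04]
 [ 9.66399028e-01  2.57046481e-01  1.57349827e-04]
 [-4.27801771e-05  7.72982771e-04 -9.99999700e-01]] [2.04674542e-01 1.82787562e-01 4.82336355e-02 1.43546823e+00
 1.84637159e-09 1.51550606e+00] 16.661989945580505 48.8491952419281 [ 0.0444575  -0.06487999 -0.65196833]
67 270
```

View pics/l1.png

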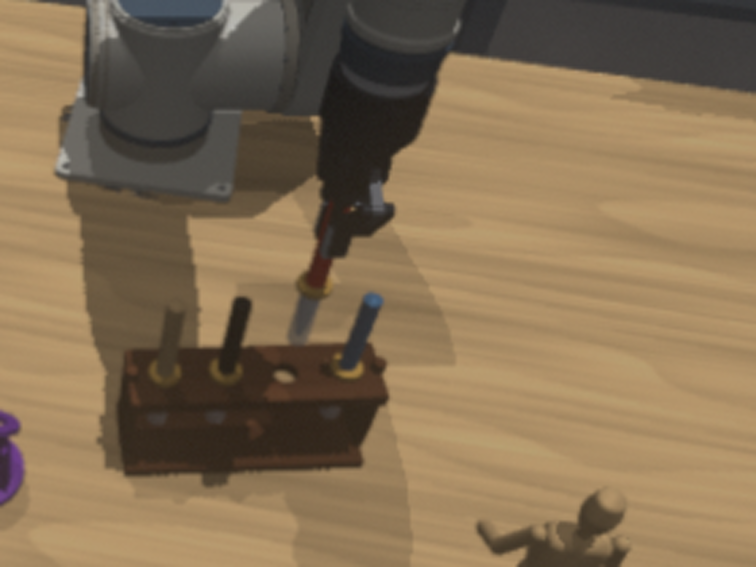

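The brush is out vertically, its cap clear above the plate, and the other three are still in place. I'll carry it out over the front to free counter.

carry_out --steps '[[[1, 0, 30, 0, 0], [1, 0, 65, 0, 0], [1, 0, 100, 0, 0], [1, -5, 130, 0, -0.1], [1, -35, 140, 0, -0.24], [1, -75, 135, 0, -0.38], [1, -115, 125, 0, -0.53], [1, -155, 118, 0, -0.67], [1, -190, 112, 0, -0.82], [1, -215, 108, 0, -0.96], [1, -229, 106.6, 0, -1.11], [1, -229, 106.6, 0, -1.25]]]'

```text
clock: 6.9
tcp_pos: [639.5, -11.7, 280.0]
tcp_rot: [0.029, 1.0, -0.0, -0.001]
ft_force: [-1.0, 0.5, -0.9]
opening: 17.0
grasp_force: 49.0
```

carry_out --steps '[[[1, 0, 0, 0, -0.06], [1, 0, 0, 30, -0.06], [1, 0, 0, 60, -0.06], [1, 0, 0, 90, -0.06], [1, 0, 0, 110, -0.06], [1, 0, 0, 110, -0.06], [1, 0, 0, 110, -0.06]]]'

```text
clock: 7.6
tcp_pos: [639.3, -9.4, 171.3]
tcp_rot: [0.0, 1.0, 0.0, -0.0]
ft_force: [-0.1, -0.6, 0.3]
opening: 16.8
grasp_force: 49.0
```

```bash
cat > e.py <<'E'
from h import *
import sys
st=ctrl.state();im=cams.get_image('wrist');save(im,sys.argv[1])
print(st['clock'],st['tcp_pos'],Ro.from_quat(st['tcp_rot']).as_matrix(),st['qpos'],st['opening'],st['grasp_force'],st['ft_force'])
E
python3 e.py w2.png
```

```text
7.6 [639.3114924   -9.39264449 171.26496797] [[-9.99999220e-01  8.19758400e-04 -9.41963765e-04]
 [ 8.19629135e-04  9.99999655e-01  1.37607582e-04]
 [ 9.42076245e-04  1.36835414e-04 -9.99999547e-01]] [-1.45817436e-01  4.32853141e-01  1.30562613e-01  1.26945776e+00
 -7.21286098e-07 -1.44997742e-01] 16.832500078577713 48.9845609664917 [-0.06379866 -0.60830307  0.31235107]
```

View pics/w2.png

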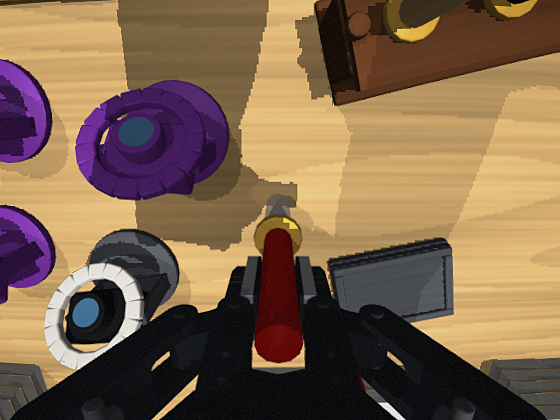

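The view shows the brush hanging straight with its tip at (205, 278) and the white ring at (315, 95). I'll swivel the brush in a light grip by dragging the tip on the bare counter.

carry_out --steps '[[[1, 0, 0, 25, 0], [1, 0, 0, 42, 0], [1, 0, 0, 47, 0], [1, 0, 0, 50, 0], [1, 2, 0, 52, 0], [1, 6, 0, 52.5, 0], [1, 12, 0, 52.5, 0], [1, 18, 0, 52.5, 0], [1, 24, 0, 53, 0], [1, 32, 0, 54, 0], [1, 40, 0, 55.5, 0], [1, 48, 0, 57, 0]]]' --force 20

```text
clock: 8.85
tcp_pos: [594.0, -9.7, 118.3]
tcp_rot: [0.0, 1.0, -0.001, 0.004]
ft_force: [-0.3, 0.6, 10.6]
opening: 16.8
grasp_force: 50.5
```

```bash
python3 e.py w3.png
```

```text
8.85 [594.00243853  -9.69942057 118.25159677] [[-9.99963161e-01  7.57515437e-04  8.55004248e-03]
 [ 7.48652906e-04  9.99999179e-01 -1.03970121e-03]
 [-8.55082306e-03 -1.03326189e-03 -9.99962907e-01]] [-1.57675712e-01  3.80059176e-01 -9.41600077e-02  1.08796980e+00
  3.15751214e-04 -1.56921255e-01] 16.75918261955824 50.54818511009216 [-0.32046588  0.58869424 10.61337854]
```

View pics/w3.png

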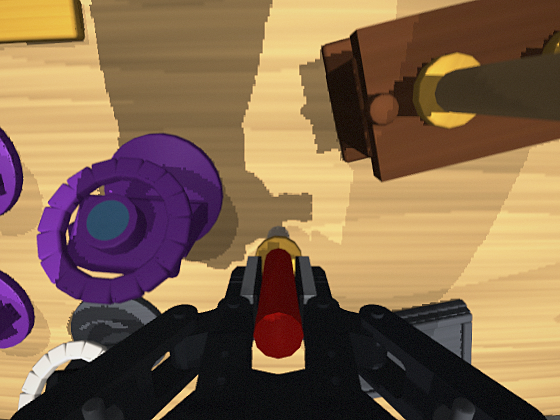

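carry_out --steps '[[[1, 7, 0, 2, 0], [1, 14, 0, 5, 0], [1, 20, 0, 8, 0], [1, 26, 0, 11, 0], [1, 32, 0, 14, 0], [1, 37, 0, 17, 0], [1, 37, 0, 17, 0], [1, 37, 0, 17, 0]]]' --force 20

```text
clock: 9.7
tcp_pos: [555.6, -9.7, 100.5]
tcp_rot: [0.0, 1.0, -0.001, 0.002]
ft_force: [-4.1, -0.5, 13.3]
opening: 16.5
grasp_force: 51.7
```

```bash
python3 e.py w4.png; python3 d.py s4.png
```

```text
9.7 [555.60747803  -9.73457573 100.46576161] [[-9.99988186e-01  9.30779349e-04  4.77083863e-03]
 [ 9.24361074e-04  9.99998665e-01 -1.34734230e-03]
 [-4.77208634e-03 -1.34291641e-03 -9.99987712e-01]] [-1.68251028e-01  3.34986996e-01 -2.13864929e-01  1.01701529e+00
 -5.29400036e-04 -1.67324757e-01] 16.51077451499103 51.67291045188904 [-4.05402505 -0.4566096  13.34815685]
9.8 [555.6393939   -9.75016185 100.46967341] [[-9.99988704e-01  9.47927008e-04  4.65760006e-03]
 [ 9.41538740e-04  9.99998613e-01 -1.37358058e-03]
 [-4.65889565e-03 -1.36917975e-03 -9.99988210e-01]] [-1.68245207e-01  3.35102334e-01 -2.13675607e-01  1.01719652e+00
 -5.74258629e-04 -1.67301853e-01] 16.909082785798834 51.68478548526764 [-5.39669612 -0.67671098 13.6176765 ]
127 178
```

View pics/s4.png

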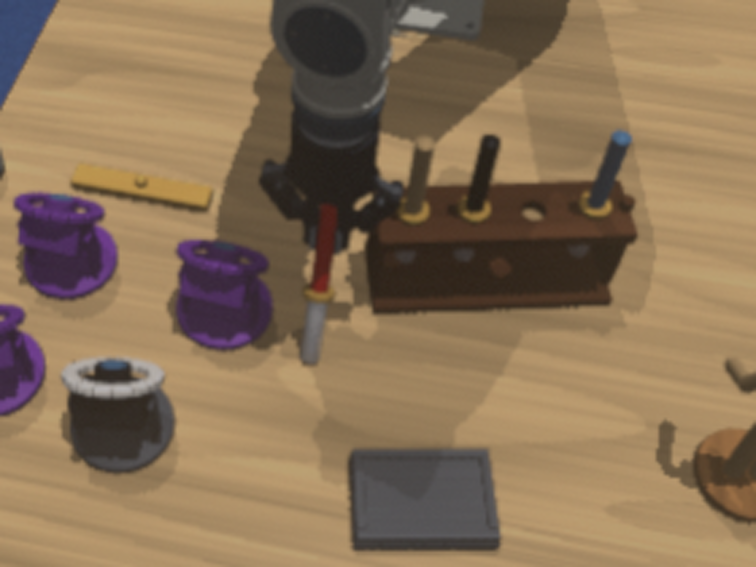

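The brush has tilted, tip forward, to about 35°. I'll lift it, move towards the lens and measure from there.

carry_out --steps '[[[1, 0, 0, -15, 0], [1, 0, 0, -40, 0], [1, 0, 0, -75, 0], [1, 0, 0, -110, 0], [1, 0, -20, -145, 0], [1, 0, -40, -175, 0], [1, 0, -60, -195, 0], [1, 0, -75, -205, 0], [1, 0, -80, -205, 0], [1, 0, -80, -205, 0], [1, 0, -80, -205, 0]]]' --force 60

```text
clock: 10.9
tcp_pos: [554.1, -88.8, 301.9]
tcp_rot: [0.0, 1.0, 0.0, -0.0]
ft_force: [0.1, 0.7, -0.5]
opening: 16.9
grasp_force: 58.5
```

```bash
cat > f.py <<'E'
from h import *
import sys,pickle
st=ctrl.state();W=cams.get_image('wrist');S=cams.get_image('scene');T=cams.get_image('top')
pickle.dump((st,W,S,T),open(sys.argv[1]+'.pkl','wb'))
print(st['clock'],st['tcp_pos'],st['grasp_force'],st['opening'])
a=cv2.resize(W['image'],(400,300));b=S['image'][150:300,180:380];b=cv2.resize(b,(400,300),interpolation=cv2.INTER_CUBIC)
c=cv2.resize(T['image'][120:240,240:400],(400,300),interpolation=cv2.INTER_CUBIC)
cv2.imwrite('pics/'+sys.argv[1]+'.png',cv2.cvtColor(np.vstack([np.hstack([a,b]),np.hstack([c,0*c])]),cv2.COLOR_RGB2BGR))
E
python3 f.py m1
```

```text
10.9 [554.11504353 -88.77392044 301.89192107] 58.51239323616028 16.879316087456274
```

View pics/m1.png

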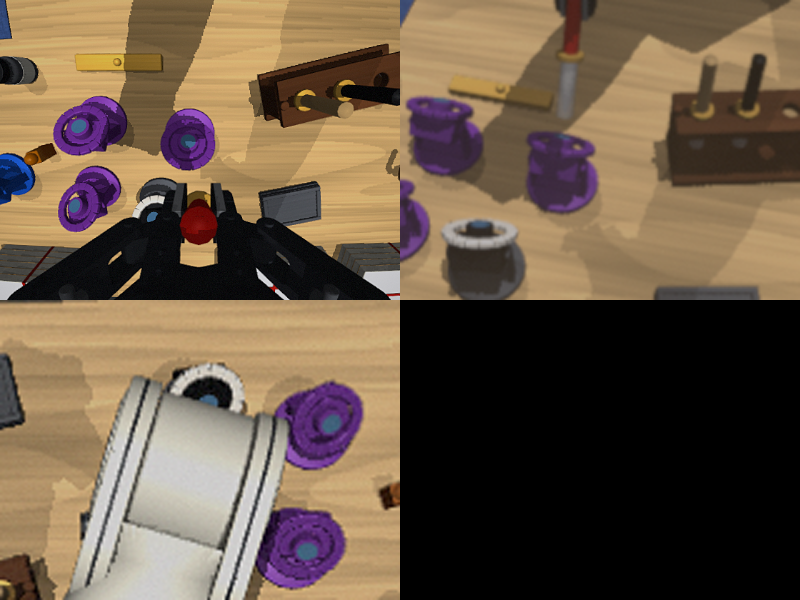

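The ring is clearly visible. The tip's tilt shows poorly from the front, so I'll twist the brush broadside to the scene camera to measure it. I'll also fit the ring from the earlier pictures.

carry_out --steps '[[[1, 0, 0, 0, -0.15], [1, 0, 0, 0, -0.3], [1, 0, 0, 0, -0.45], [1, 0, 0, 0, -0.6], [1, 0, 0, 0, -0.75], [1, 0, 0, 0, -0.9], [1, 0, 0, 0, -1.05], [1, 0, 0, 0, -1.2], [1, 0, 0, 0, -1.35], [1, 0, 0, 0, -1.5], [1, 0, 0, 0, -1.571], [1, 0, 0, 0, -1.571]]]'

```text
clock: 12.25
tcp_pos: [554.3, -88.8, 302.0]
tcp_rot: [0.707, -0.707, -0.0, 0.0]
ft_force: [0.5, 1.0, 0.0]
opening: 16.9
grasp_force: 58.5
```

```bash
cat > g.py <<'E'
from h import *
import pickle
from scipy.optimize import least_squares
st=ctrl.state();S=cams.get_image('scene');pickle.dump((st,S),open('tw.pkl','wb'))
R=Ro.from_quat(st['tcp_rot']).as_matrix();G=st['tcp_pos']-19*R[:,2];print(st['clock'],G,R[:,0],R[:,1])
g=S['image'].astype(int);m=(g[...,0]>80)&(g[...,0]>2.5*g[...,1])&(g[...,0]>2.2*g[...,2])
r0,c0=map(int,proj(S,G));k=np.zeros_like(m);k[r0-50:r0+70,c0-70:c0+70]=1;m&=k
P=np.argwhere(m);print('red px',len(P),P.min(0),P.max(0))
for r in cams.regions_of(S,'brush_red')[:3]:ys,xs=np.nonzero(r['mask']);print(r['score'],r['pixel'],ys.min(),ys.max(),xs.min(),xs.max())
for th in(30,34,38,42):
    d=-R[:,0]*np.sin(np.radians(th))+R[:,2]*np.cos(np.radians(th))
    print(th,[np.round(proj(S,G+d*s),1) for s in(-33,0,62,70,140)])
c=g[r0-40:r0+70,c0-40:c0+80].astype(np.uint8);print('crop origin',r0-40,c0-40)
cv2.imwrite('pics/tw.png',cv2.resize(cv2.cvtColor(c,cv2.COLOR_RGB2BGR),None,fx=5,fy=5,interpolation=cv2.INTER_CUBIC))
# ring fit
I={n:cams.get_image(n) for n in('scene','top')}
st2=dict(tcp_pos=np.array([639.3115,-9.3926,171.265]),tcp_rot=Ro.from_matrix([[-9.99999220e-01,8.1975e-04,-9.4196e-04],[8.196e-04,9.99999655e-01,1.376e-04],[9.42e-04,1.368e-04,-9.99999547e-01]]).as_quat())
W=cams.get_image('wrist')
V=[]
for n,fn,im,s,c,w in(('s','scene0',I['scene'],None,(267,220),28),('t','top0',I['top'],None,(161,322),28),('w','w2',W,st2,(315,95),58)):
    p=cv2.cvtColor(cv2.imread(f'pics/{fn}.png'),cv2.COLOR_BGR2RGB).astype(int)
    mm=(p.min(2)>(110 if n!='w' else 130))&(np.ptp(p,axis=2)<40);k=np.zeros_like(mm);k[c[0]-w:c[0]+w,max(0,c[1]-w):c[1]+w]=1;mm&=k
    nl,lab,sts,_=cv2.connectedComponentsWithStats(mm.astype(np.uint8));b=1+sts[1:,4].argmax();mm=lab==b
    h=max(cv2.findContours(mm.astype(np.uint8),cv2.RETR_EXTERNAL,cv2.CHAIN_APPROX_NONE)[0],key=len)
    e=cv2.fitEllipse(cv2.convexHull(h));print(n,e,sts[b]);V.append((im,s,e))
    bl=(p[...,2]>p[...,0]+25)&(p[...,2]>70)&k
    # glass pixels inside ring
    B=np.argwhere(bl);print('  glass',len(B),B.mean(0)); V[-1]+=(B.mean(0),)
print('ring ctr',tri([ray(v[0],(v[2][0][1],v[2][0][0]),v[1]) for v in V]))
print('glass ctr',tri([ray(v[0],v[3],v[1]) for v in V]))
A=np.linspace(0,2*np.pi,48,endpoint=False)
def el(pts): return cv2.fitEllipse(np.array([(c,r) for r,c in pts],np.float32))
def par(e):
    (x,y),(a,b),t=e;t=np.radians(t);a/=2;b/=2;C=np.array([[np.cos(t),-np.sin(t)],[np.sin(t),np.cos(t)]]);M=C@np.diag([a*a,b*b])@C.T
    import scipy.linalg as sl; q=sl.sqrtm(M).real;return np.array([x,y,q[0,0],q[0,1],q[1,1]])
def f(p,vs=V):
    n=np.array([-np.sin(p[3])*np.cos(p[4]),-np.sin(p[3])*np.sin(p[4]),np.cos(p[3])]);u=np.cross(n,[0,1,0]);u/=np.linalg.norm(u);v=np.cross(n,u)
    o=[]
    for im,s,e,_ in vs:
        q=par(el([proj(im,p[:3]+p[5]*(np.cos(a)*u+np.sin(a)*v),s) for a in A]));o+=list((q-par(e))/(3 if s else 1))
    return np.array(o)
r=least_squares(f,[731,-171,95,.7,0,45]);print('fit',r.x,np.degrees(r.x[3:5]));print(np.round(r.fun,2))
E
python3 g.py
```

```text
12.25 [554.32142436 -88.79636716 321.01496933] [ 9.62202418e-04 -9.99999517e-01 -2.01788803e-04] [-9.99999427e-01 -9.62296973e-04  4.69010154e-04]
red px 48 [154 275] [168 283]
0.93 [175.3, 281.4] 149 193 272 299
30 [array([139.2, 259.5]), array([150.3, 267.3]), array([169.6, 281. ]), array([172. , 282.7]), array([191.6, 296.6])]
34 [array([139.5, 258.6]), array([150.3, 267.3]), array([169.1, 282.6]), array([171.5, 284.5]), array([190.8, 300.1])]
38 [array([139.9, 257.8]), array([150.3, 267.3]), array([168.6, 284.1]), array([170.8, 286.2]), array([189.7, 303.5])]
42 [array([140.3, 257. ]), array([150.3, 267.3]), array([167.9, 285.6]), array([170.1, 287.9]), array([188.5, 306.8])]
crop origin 110 227
s ((219.26499938964844, 265.83233642578125), (14.571773529052734, 37.511199951171875), 90.04782104492188) [201 259  38  15 287]
  glass 22 [261.40909091 213.18181818]
t ((321.91058349609375, 158.97225952148438), (26.965055465698242, 30.811838150024414), 66.51984405517578) [307 145  31  28 366]
  glass 55 [162.58181818 326.38181818]
w ((91.78533172607422, 314.9715881347656), (88.12336730957031, 112.22705078125), 36.74550247192383) [  44  263   99  106 3581]
  glass 887 [298.40135287  72.26606539]
ring ctr (array([ 731.02975733, -170.84297986,   90.18478045]), [np.float64(0.4797443741466126), np.float64(0.9777937980540351), np.float64(0.7101340343957182)])
glass ctr (array([ 719.76614737, -187.70989103,   85.4513668 ]), [np.float64(2.863991824115337), np.float64(4.560570985554617), np.float64(2.8233072620576243)])
fit [ 7.30312051e+02 -1.71548845e+02  9.23269839e+01  7.00000000e-01
  0.00000000e+00  4.40785982e+01] [40.10704566  0.        ]
[-0.37 -0.26 -0.27  0.97 -0.32  0.44  0.14  0.08  0.26 -0.31 -0.62  1.39
  0.37  0.46  0.33]
```

View pics/tw.png

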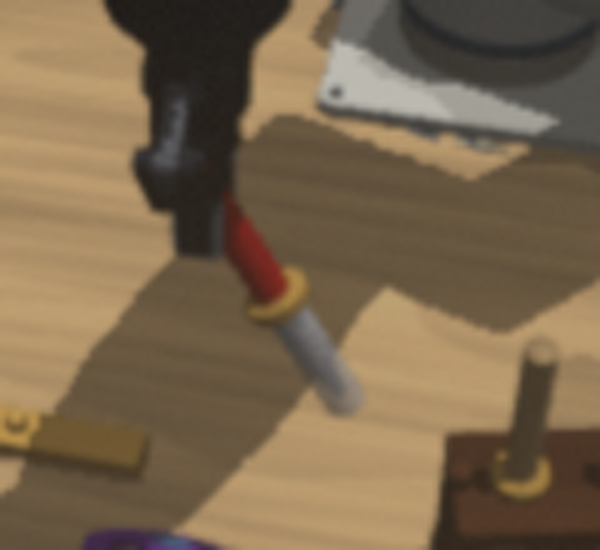

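```bash
cat > k.py <<'E'
import re
src=open('g.py').read()
src=src[src.index("# ring fit"):].replace("least_squares(f,[731,-171,95,.7,0,45])","least_squares(f,[731,-171,95,.7,0,45],diff_step=3e-3,x_scale=[1,1,1,.05,.05,1])")
src=src.replace("[731,-171,95,.7,0,45]","[731,-171,95,.7,.1,45]")
exec("from h import *\nfrom scipy.optimize import least_squares\n"+src)
r2=least_squares(lambda p:f(np.r_[p,44]),r.x[:5],diff_step=3e-3,x_scale=[1,1,1,.05,.05]);print('wrist/all R44',r2.x,np.degrees(r2.x[3:5]),r2.cost,r.cost)
E
cat > br.py <<'E'
from h import *
from scipy.optimize import least_squares
def brush():
    st=ctrl.state();S=cams.get_image('scene');R=Ro.from_quat(st['tcp_rot']).as_matrix();G=st['tcp_pos']-19*R[:,2]
    M=max(cams.regions_of(S,'brush_red'),key=lambda r:r['score'])['mask']
    ys,xs=np.nonzero(M);P=np.c_[ys,xs].astype(float)
    c=P.mean(0);w=np.linalg.svd(P-c,full_matrices=False)[2][0];w*=np.sign(w[0])
    s=(P-c)@w;n=np.array([-w[1],w[0]]);wd=[np.ptp(((P-c)@n)[(s>a)&(s<=a+3)]) if ((s>a)&(s<=a+3)).any() else 0 for a in np.arange(-30,30,3)]
    print('ext',s.min(),s.max(),'slope',w[1]/w[0],'c',c,'width',np.round(wd,1))
    # dense silhouette render fit: theta, axial slip a, pixel offset across/along
    def sil(p,up=4):
        th,a,dc,dr=p;d=-R[:,0]*np.sin(th)+R[:,2]*np.cos(th);e1=R[:,1];e2=np.cross(d,e1)
        im=np.zeros((420*up//2,560*up),np.uint8)
        for z0,z1,rad in((62,70,16),(70,140,10),(20,62,9)):
            pts=[]
            for z in(z0+a,z1+a):
                for t in np.linspace(0,2*np.pi,24):
                    q=proj(S,G+d*z+rad*(np.cos(t)*e1+np.sin(t)*e2));pts.append(((q[1]+dc+.5)*up,(q[0]+dr+.5)*up))
            cv2.fillConvexPoly(im,cv2.convexHull(np.array(pts,np.float32)).astype(np.int32),255)
        return cv2.resize(im,(560,210),interpolation=cv2.INTER_AREA)/255.
    Mt=M[:210].astype(float);lo=[np.floor(ys.min())+6,0]
    row=np.arange(210)[:,None];wgt=(row>ys.min()+4)*np.ones((1,560))
    def cost(p): return ((sil(p)-Mt)**2*wgt).sum()+ .5*(p[2]**2+p[3]**2)+ .05*p[1]**2
    from scipy.optimize import minimize
    b=min((minimize(cost,[np.radians(t),a,0,0],method='Nelder-Mead',options=dict(initial_simplex=np.array([[np.radians(t),a,0,0]]*5)+np.vstack([np.zeros(4),np.diag([.08,5,1,1])]))) for t in(25,32) for a in(-6,0)),key=lambda r:r.fun)
    print('theta',np.degrees(b.x[0]),'axial',b.x[1],'px off',b.x[2:],'cost',b.fun,Mt.sum());return b.x,G,R
if __name__=='__main__': brush()
E
python3 k.py; python3 br.py
```

```text
s ((219.26499938964844, 265.83233642578125), (14.571773529052734, 37.511199951171875), 90.04782104492188) [201 259  38  15 287]
  glass 22 [261.40909091 213.18181818]
t ((321.91058349609375, 158.97225952148438), (26.965055465698242, 30.811838150024414), 66.51984405517578) [307 145  31  28 366]
  glass 55 [162.58181818 326.38181818]
w ((91.78533172607422, 314.9715881347656), (88.12336730957031, 112.22705078125), 36.74550247192383) [  44  263   99  106 3581]
  glass 887 [298.40135287  72.26606539]
ring ctr (array([ 731.02988041, -170.84295955,   90.18554974]), [np.float64(0.47945029229437713), np.float64(0.9775526330563616), np.float64(0.7099779169112959)])
glass ctr (array([ 719.76629258, -187.70983911,   85.45214794]), [np.float64(2.863822260960324), np.float64(4.560455329834078), np.float64(2.823239812181876)])
fit [ 7.29647037e+02 -1.71303028e+02  8.93302393e+01  6.71940513e-01
  8.99138367e-02  4.44450069e+01] [38.49935545  5.15168336]
[-0.03  0.16 -0.07  0.19 -0.13  0.23  0.59  0.05  0.07 -0.02  0.18  0.4
 -0.21  0.56  0.31]
wrist/all R44 [ 7.29667457e+02 -1.71217783e+02  8.95629930e+01  6.66079118e-01
  8.00531880e-02] [38.16352229  4.58670981] 0.6244973654641363 0.5707536553098926
ext -24.807136381754646 23.50159195733167 slope 0.6422668025085728 c [172.28117914 284.21315193] width [ 0.   1.4  4.1  6.1  8.1  8.6  9.4 13.  14.1 13.  10.3  8.6  8.4  8.6
  8.6  8.1  8.1  7.2  0.   0. ]
theta 28.07287113170948 axial -0.35892201665873996 px off [ 1.24331102 -1.92346414] cost 27.476222229929434 441.0
```

Ring fit: tilt about 38° and azimuth about 5°. The brush is at about 28°, so it needs roughly 10° more, and I'll pivot again.

carry_out --steps '[[[1, 0, -30, 0, 0], [1, -20, -65, 10, 0], [1, -50, -95.7, 35, 0], [1, -78.8, -95.7, 70, 0], [1, -78.8, -95.7, 110, 0], [1, -78.8, -95.7, 150, 0], [1, -78.8, -95.7, 175, 0], [1, -78.8, -95.7, 187, 0], [1, -78.8, -95.7, 187, 0]]]'

```text
clock: 13.65
tcp_pos: [649.5, -10.5, 114.0]
tcp_rot: [-0.707, 0.707, 0.001, -0.001]
ft_force: [-0.0, 1.0, 0.5]
opening: 16.7
grasp_force: 58.9
```

carry_out --steps '[[[1, 0, 0, 4, 0], [1, 2, 0, 8, 0], [1, 8, 0, 12, 0], [1, 14, 0, 16, 0], [1, 20, 0, 20, 0], [1, 26, 0, 24, 0], [1, 32, 0, 28, 0], [1, 38, 0, 32, 0], [1, 38, 0, 32, 0]]]'

```text
clock: 14.55
tcp_pos: [650.2, -49.7, 83.1]
tcp_rot: [-0.706, 0.708, -0.0, -0.0]
ft_force: [0.8, -0.2, 5.2]
opening: 16.7
grasp_force: 60.3
```

carry_out --steps '[[[1, 0, 0, -20, 0], [1, 0, 0, -50, 0], [1, 0, 0, -80, 0], [1, 0, 0, -80, 0], [1, 0, 0, -80, 0]]]'

```text
clock: 15.05
tcp_pos: [650.1, -48.6, 163.4]
tcp_rot: [-0.707, 0.707, -0.0, -0.0]
ft_force: [-0.5, 0.1, -2.0]
opening: 16.4
grasp_force: 59.6
```

```bash
python3 br.py; python3 - <<'E'
from h import *
I={n:cams.get_image(n) for n in('scene','top','wrist')}
st2=dict(tcp_pos=np.array([639.3115,-9.3926,171.265]),tcp_rot=Ro.from_matrix([[-9.99999220e-01,8.1975e-04,-9.4196e-04],[8.196e-04,9.99999655e-01,1.376e-04],[9.42e-04,1.368e-04,-9.99999547e-01]]).as_quat())
rs=[]
for n,fn,c,w in(('scene','scene0',(263,220),(7,12)),('top','top0',(161,322),(9,9)),('wrist','w2',(313,88),(30,30))):
    p=cv2.cvtColor(cv2.imread(f'pics/{fn}.png'),cv2.COLOR_BGR2RGB).astype(int)
    b=(p[...,2]>p[...,0]+20)&(p[...,2]>50);k=np.zeros_like(b);k[c[0]-w[0]:c[0]+w[0]+1,c[1]-w[1]:c[1]+w[1]+1]=1;B=np.argwhere(b&k);print(n,len(B),B.mean(0),np.ptp(B,axis=0))
    rs.append(ray(I[n],B.mean(0),st2 if n=='wrist' else None))
print(tri(rs),tri(rs[:2]))
E
```

```text
ext -21.76622559343481 22.252771506534884 slope 1.1319814014187084 c [242.1314433  297.55927835] width [ 0.   0.   3.6  6.4  7.9  8.4  7.9 10.7 12.8 12.   8.6  7.1  7.7  7.8
  7.9  7.9  7.1  4.2  0.   0. ]
theta 25.0 axial 0.0 px off [0. 0.] cost 0.0 0.0
scene 21 [261.85714286 219.61904762] [2 7]
top 52 [161.25       322.61538462] [7 7]
wrist 631 [312.27733756  85.25673534] [29 26]
(array([ 723.43418614, -171.71953758,   96.20553441]), [np.float64(0.2989899656720479), np.float64(0.531435985186852), np.float64(0.38807801680771337)]) (array([ 723.73583022, -171.53967095,   97.35989451]), [np.float64(0.0020591352848011992), np.float64(0.0020591352848827174)])
```

```bash
sed -i 's/420\*up\/\/2/420*up/; s/(560,210)/(560,420)/; s/M\[:210\]/M/; s/np.arange(210)/np.arange(420)/; s/t in(25,32) for/t in(30,42) for/' br.py; python3 br.py
```

```text
ext -38.69318441097485 22.5621384245223 slope 1.1505717677599623 c [241.43854749 296.89385475] width [ 0.   0.   2.8  5.7  6.5  7.3  7.2  9.2 12.8 12.1  9.2  7.3  6.4  6.5
  7.1  6.5  6.5  5.7  0.   0. ]
theta 39.85239760374694 axial 1.6249682660773996 px off [ 0.44422067 -1.99855737] cost 35.85487439592096 358.0
```

Tilt is now about 39.9°, against 38–41° for the lens axis. The lens is at about (723.5, −171.7, 96.5). I'll carry the brush up, around and in front of the lens.

carry_out --steps '[[[1, 0, 0, -40, 0.1], [1, 0, 10, -80, 0.24], [1, 0, 25, -115, 0.38], [1, 0, 45, -137, 0.53], [1, 10, 65, -137, 0.68], [1, 35, 80, -137, 0.82], [1, 65, 92.7, -137, 0.97], [1, 95, 92.7, -137, 1.12], [1, 120, 92.7, -137, 1.26], [1, 136.8, 92.7, -137, 1.4], [1, 136.8, 92.7, -125, 1.492], [1, 136.8, 92.7, -115.3, 1.492]]]'

```text
clock: 16.6
tcp_pos: [557.1, -185.9, 277.7]
tcp_rot: [-0.038, 0.999, 0.0, -0.0]
ft_force: [0.2, 0.2, -0.9]
opening: 16.4
grasp_force: 59.5
```

carry_out --steps '[[[1, 0, 0, 0, 0], [1, 0, 0, 0, 0], [1, 0, 0, 0, 0]]]'

```text
clock: 16.9
tcp_pos: [557.5, -184.9, 279.1]
tcp_rot: [-0.04, 0.999, -0.0, 0.0]
ft_force: [0.6, 0.5, -0.5]
opening: 16.3
grasp_force: 59.5
```

```bash
cat > v.py <<'E'
from h import *
st=ctrl.state();S=cams.get_image('scene');T=cams.get_image('top');W=cams.get_image('wrist')
R=Ro.from_quat(st['tcp_rot']).as_matrix();print(st['clock'],st['tcp_pos'],R[:,0],st['qpos'])
th=np.radians(39.9);d=-R[:,0]*np.sin(th)+R[:,2]*np.cos(th);tip=st['tcp_pos']-19*R[:,2]+141*d;L=np.array([723.5,-171.7,96.5])
print('tip',tip,'d',d,'tip->lens',(L-tip)/np.linalg.norm(L-tip),np.linalg.norm(L-tip))
for n,im,s in(('S',S,None),('T',T,None),('W',W,st)):
    print(n,'tip',proj(im,tip,s),'collar',proj(im,tip-74*d,s),'lens',proj(im,L,s))
    for r in cams.regions_of(im,'brush_red')[:2]:ys,xs=np.nonzero(r['mask']);i=ys>=ys.max()-1;print(' ',round(r['score'],2),ys.min(),ys.max(),xs[i].mean(),xs.min(),xs.max())
r0,c0=[int(x) for x in proj(S,tip)];a=cv2.resize(S['image'][r0-60:r0+90,c0-100:c0+80],(540,450),interpolation=cv2.INTER_CUBIC)
b=cv2.resize(T['image'][110:210,280:360],(240,300),interpolation=cv2.INTER_CUBIC);b=np.vstack([b,np.zeros((150,240,3),np.uint8)])
print('crop',r0-60,c0-100);cv2.imwrite('pics/v.png',cv2.cvtColor(np.hstack([a,b]),cv2.COLOR_RGB2BGR))
E
python3 v.py
```

```text
16.9 [ 557.46032041 -184.94774988  279.07668342] [-9.96787088e-01 -8.00952593e-02 -5.00002080e-04] [-4.63147697e-01  3.16211692e-01  2.23405408e-01  1.47738731e+00
 -3.08147701e-05 -5.43328777e-01]
tip [ 647.66098459 -177.7300524   189.95163564] d [ 0.63979183  0.05114934 -0.76684429] tip->lens [ 0.62935044  0.05004042 -0.77550885] 120.50363477655463
S tip (np.float64(213.32059856870023), np.float64(222.16602398845913)) collar (np.float64(181.91196824952164), np.float64(223.92654173327543)) lens (np.float64(261.9428233871865), np.float64(219.62766618710032))
  0.84 138 212 222.1818181818182 217 230
T tip (np.float64(182.29056474806944), np.float64(329.60309617866847)) collar (np.float64(197.39068219408762), np.float64(334.5126318083641)) lens (np.float64(161.3902183565953), np.float64(322.64173372632746))
W tip (np.float64(312.4274713617863), np.float64(277.0051117019339)) collar (np.float64(305.81496826650607), np.float64(276.51334399745804)) lens (np.float64(316.7628127631008), np.float64(277.40405412768934))
  0.88 269 340 277.7741935483871 253 304
crop 153 122
```

View pics/v.png

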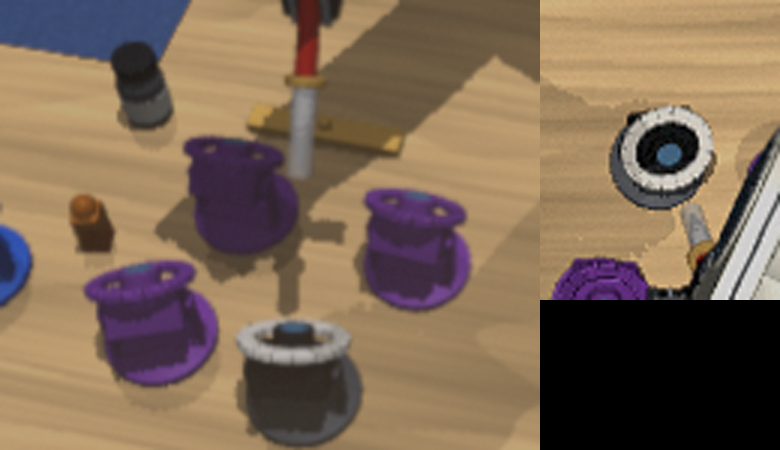

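The scene view shows the cap end at about (212, 222), against a predicted (213, 222). In the top view the brush points straight at the lens at (161, 323), within 2–4 mm. The hold is steady and clear of everything, so I'm handing in.

```bash
python3 -c "
from cell import workorder
print(workorder.sign_off())"
```

```text
the job is handed in; nothing more can be done
None
```

The job is handed in: the gripper is holding the red brush still and clear of everything, with its tip pointing into the lens and the cap end about 12 cm out on the axis (measured to a few mm and about 2°); to get that angle I swivelled it in the grip by pressing its cap lightly on bare counter.

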